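# Latch the crate door and prove it with the pull gauge

### The job

Turn the hooked turnbutton on top of the bedside crate right across, so that its hook stands in front of the door's steel tongue; then prove the catch by pulling the door's spring gauge out until the first ring on its rod (40 mm) stands just clear of the casing's mouth, never the second ring, and hold it there for a good second. Ease the gauge back until it is fully home, never letting it snap back, and let go, leaving the door shut and latched; the door must not swing open along the way. Do not push against the towel rail above the gauge, and leave the other things where they are.

Things in the scene. Friction and masses are not known exactly. Their poses are not given: they have to be found in the camera images.
- crate: Whitewashed wooden crate, 220 (x, depth) x 360 (y) x 200 high, fixed on the table, turned by up to 0.2 rad. Origin: centre of its underside; x points from front to back, z up; the front face with the door is at x = -110. Figures 'in crate frame' below are in this frame, in mm, with the door shut.
- door (a joint): Door on the crate's front, 160 wide x 160 high x 14 thick, hinged on upright steel pins at its left edge (crate frame x -110, y +80). 0 = shut, grows (rad) as it opens towards the robot; swings freely unless latched. A steel tongue on it (10 wide, 5 thick; crate frame x -129 to -124, y -45) stands up to 18 mm above the crate's top.
- turnbutton (a joint): Stiff steel hooked turnbutton on the crate's top, upright pivot at crate frame x -80, y -45. Rad: 0 = hook along crate -y (open), grows clockwise seen from above; 1.57 = hook straight forward (crate -x), its cross piece before the tongue (latched, door play about 2 mm); stop at 1.60. Stays where left (0.08 N m). The hook reaches 60 mm from the pivot, 3 to 12 mm above the crate's top.
- fin_grip (a point): Grip point on the turnbutton's upright fin: on the pivot axis, 36 mm above the crate's top. The fin is 38 long (along the hook), 10 thick, and rises from 12 to 46 mm above the crate's top; below it lies a round foot, 26 mm diameter, 12 high. Its axes: -y along the hook, x across the fin, z up.
- gauge (a joint): Extension (m) of the sprung rod of the door's pull gauge: 0 = fully home, grows as it is pulled out along crate -x, away from the door; stop at 0.060. The spring pulls with 2 N at home, 12 N at 0.040. The 10 mm rod carries two rings (18 mm diameter, 4 wide, inside the casing at home): the first stands just clear of the mouth at 0.040, the second at 0.054.
- handle_grip (a point): Middle of the gauge's black handle: a spool lying along the rod, hub 18 mm diameter, 36 long, with a 30 mm flange, 5 thick, at its front end. When home: crate frame x -204 to -214, y +10, z 165 (35 below the crate's top). It slides loosely on the rod: up to 10 mm of play before it begins to pull. Its x axis points along the rod to the door, z up.
- casing_mouth (a point): Centre of the mouth of the gauge's aluminium casing (26 mm diameter, 50 mm long, standing out from the door along crate -x); crate frame x -174, y +10, z 165.
- rail: Steel towel rail fixed to the crate, with the crate's origin and axes. Its bar (16 mm diameter, 370 long) lies along crate y at x -190, z 250: above the gauge's handle, so that a gripper pointing straight down strikes it; come tilted 25 to 45 degrees, the gripper's body leaning back towards the robot. Two arms at y -165 and +165 run back to posts on the crate's top at x -98.
- pill_organiser: Bystander: clear plastic pill organiser with seven flip lids, 36 x 150 x 21, on the crate. Origin under its centre.
- phone_stand: Bystander: black plastic phone stand, 80 x 70 x 92, on the crate. Origin under its centre.
- egg_cup: Bystander: white ceramic egg cup, 50 diameter, 58 high, on the crate. Origin under its centre.
- shoehorn: Bystander: short aluminium shoehorn, 160 long, 36 wide, 10 high, lying on the crate. Origin under its middle.
- mug: Bystander: white mug, 80 diameter, 90 high, on the table. Origin under its centre.
- book: Bystander: closed book, 134 x 194 x 22, on the table before the crate. Origin under its centre.
- torch: Bystander: aluminium torch standing on its head, 44 diameter, 120 high, on the table. Origin under its centre.
- glasses_case: Bystander: grey glasses case, 60 x 155 x 40, on the table. Origin under its centre.

How it is judged (in metres and radians):
On the way, in this order (a step that is already met when the one before it is completed fails the run):
1. the turnbutton is turned right across, its hook before the tongue, with the door shut (value of joint turnbutton above 1.4 rad and value of joint door below 0.04 rad), for 0.2 s.
2. the gauge is held at its first ring (37 to 46 mm) for one second, with the turnbutton across (value of joint gauge between 0.037 and 0.046 m and value of joint turnbutton above 1.4 rad), for 1 s.
At the end, for the whole second after the job is handed in: The gauge is back home (within 4 mm) and at rest, the turnbutton still across (over 1.40 rad), the door shut (within 0.04 rad), and each bystander within 30 mm of where it stood (all of step 1 and value of joint gauge below 0.004 m and velocity of joint gauge between -0.01 and 0.01 m/s and distance of each of pill_organiser, phone_stand, egg_cup, shoehorn, mug, book, torch, glasses_case from where it was at the start of the episode below 0.03 m); the robot touches nothing.
It fails at once if the gauge is pulled as far as its second ring (over 51 mm) (value of joint gauge above 0.051 m).
It fails at once if the gauge snaps back (faster than 0.25 m/s) (velocity of joint gauge below -0.25 m/s).
It fails at once if the door swings open (over 0.1 rad) (value of joint door above 0.1 rad).
It fails at once if the rail is pushed with more than 20 N (contact force between rail and anything else above 20 N).
It fails at once if a bystander is shifted by more than 30 mm, or one of the upright ones is tipped over (distance of any of pill_organiser, phone_stand, egg_cup, shoehorn, mug, book, torch, glasses_case from where it was at the start of the episode above 0.03 m or angle between any of egg_cup, phone_stand, mug, torch's own z axis and vertical above 0.5 rad).
It also fails if it takes over 59 s, if anything falls off the work surface, if the arm or the gripper's body presses on something with over 40 N, if the wrist force passes 120 N, or if a joint passes its speed limit or range.

### The arm

A 6-joint arm with a two-finger parallel gripper is mounted at the origin on the work surface. World frame = base frame: x ahead of the robot, y to its left, z up, the work surface at z = 0. Lengths are in mm, angles in rad, forces in N, time in s.
With the tool pointing down it reaches from about 275 to 750 mm from the base axis. Payload 10.2 kg.
Tool frame: the origin (TCP) lies at the very end of the fingers, on their centre line; the grasp point (between the pads) lies 19 mm behind it (ctrl.hold_point_z is the distance from the TCP to the grasp point, in mm); z points along the fingers, y is the direction in which the jaws open and shut (so a half turn about z gives the same grasp; the last joint's range is limited). The gripper opens to 85 mm and grips with 20 to 120 N. Pads are 22 mm wide; open, the fingers measure 114 mm over their backs; the gripper's body (76 mm by 85 mm) begins 54 mm behind the grasp point. The pads swing forward as they close: fully open they stand 13 mm farther back than shut.
Start: joints at [0.884, 0.313, 1.498, -0, 1.331, -0.223], TCP at [234.872, 469.539, 231.294] pointing down, gripper open.
Joint ranges: [-2.94, 2.94], [-0.97, 2.17], [0.19, 2.56], [-1.23, 4.37], [0.02, 3.11], [-2.88, 2.88]. Speed limits (rad/s): [2.39, 2.39, 3.01, 3.14, 3.14, 3.14].

### API

Orientations are given as a unit quaternion [w, x, y, z].
In Python, from rig import readout, cams, workorder, spotter, ctrl gives the robot as it stands.
- The arm moves only by the tool step_arm, never from a script. Its argument "plan" is text: rows parted by semicolons, each of 5 numbers parted by spaces: the shift along the tool's x, y, z in cm, then the turn about the tool's z in degrees, then the opening in per cent of the stroke, from 0 (shut) to 100 (fully open). In form: x y z twist gripper; .... A call has 1 to 10 rows; each row is the pose to reach, as a shift and turn from the pose commanded when the call began, along the tool's axes at that moment; what a row does not reach only later rows make up. A row lasts 1/10 s, in which the tool goes at most 50 mm and 8.59 degrees, less where a joint would pass 70% of its speed; a pose out of reach is approached as far as the arm can. A call with a gripper value outside its range is refused whole. The fingers move at their own pace and stop on an object; "grip_force" is the grip in N (left out, the last holds). Time passes only in rows, so rows that repeat a pose let the fingers close. It gives the time, the measured TCP pose, the force and the opening at its end, in the units of the state.
- readout.sense(): the state, without advancing time (a new reading comes with each control period).
- cams.capture(name): name is "side" or "top"; returns (picture, depth): 400x640x3 uint8, red, green, blue; 400x640 float32, mm along the optical axis (not along the pixel's ray), 0 where there is no reading.
- cams.camera_info(name): a dict with "vfov" (degrees; the focal length in pixels is half the picture's height over the tangent of half this angle, whatever the lens; pixels are square), "cx", "cy" (the principal point, pixels), "k1" (the pictures are not rectified: a ray, as slopes to the right and down, at radius r is drawn at 1 + k1 r^2 times it, then the intrinsics apply), "rvec" (rotation vector, rad) and "tvec" (3), from world to camera coordinates, as OpenCV has them. Camera axes: x right, y down, z forward; pixel columns grow to the right and rows downward; lengths in mm; the calibration is good to about 2 mm. A picture is of the moment at which its call begins. camera_info takes no time and is no camera call.
- workorder.finish_job(): hands the job in, once; it reports no verdict.
Trained networks look in the newest picture that a camera, given by its name, has taken for a name from the list of things; names that differ only in an ending like _2 or _b are one class to them, and where a whole thing is asked for, a point or a joint stands for the part that bears it (a point fixed in the world has none). Each returns a list of dicts, best first, with "conf" (0 to 1); they miss things now and then, are a little off and sometimes report something else, mostly with a low value. They report only what shows in the picture. A call takes as long as a camera call.
- spotter.regions_of(camera, target): "pixels" (400x640 bool, what is visible of it) and "extent" ([centre column, centre row, width, height] in pixels, round what is visible of it).
The state is a dict: "time_s": time; "joints": joint angles; "dq": joint speeds; "tau": joint torques, N m; "eef_pos": TCP position; "ee_rot": TCP orientation; "force": force on the tool from outside, world axes, zero at the start; "wrist_torque": the same for the moment, N m; "grip_width": opening from 0.0 (shut) to 1.0 (fully open).
Only numpy, scipy, OpenCV 4.12 (cv2) and the standard library are available. Lean on these libraries where they do the work, as an engineer would, in place of code of your own. Each camera call takes 0.05 s, during which the arm holds its last target. There are 200 camera calls.

## Working session

There is one attempt and no reset: what is moved stays moved. The work goes in short steps, Python scripts to look and compute and a tool call to move; the robot and the scene stay as the last step left them, time stands still between calls to the robot, and variables do not carry over. Pictures are saved under pics/ and viewed, about 8 in all and at most 12, crops included, and the job is handed in when it is done.

Besides the shell and the picture viewer there is one more tool, called after "Request:" in YAML: its name, and indented under it one key for each argument. step_arm: Moves the arm, as the interface text tells. Its arguments: {"type":"object","properties":{"plan":{"type":"string"},"grip_force":{"type":"number"}},"required":["plan"]}

```bash
ls; mkdir -p pics; cat > h.py <<'E'
import numpy as np, cv2
from rig import readout, cams, workorder, spotter, ctrl
def cam(n):
    i=cams.camera_info(n); f=200/np.tan(np.radians(i['vfov'])/2)
    K=np.array([[f,0,i['cx']],[0,f,i['cy']],[0,0,1.]]); R,_=cv2.Rodrigues(np.array(i['rvec'],float))
    return K,np.array([i['k1'],0,0,0,0.]),R,np.array(i['tvec'],float).ravel()
def cloud(n,d):
    K,D,R,t=cam(n); v,u=np.mgrid[0:400,0:640]
    p=cv2.undistortPoints(np.stack([u,v],-1).reshape(-1,1,2).astype(float),K,D).reshape(400,640,2)
    c=np.dstack([p*d[...,None],d]); w=(c.reshape(-1,3)-t)@R
    w[d.ravel()<=0]=np.nan
    return w.reshape(400,640,3)
def proj(n,P):
    K,D,R,t=cam(n); return cv2.projectPoints(np.array(P,float).reshape(-1,3),cv2.Rodrigues(R)[0],t,K,D)[0].reshape(-1,2)
def save(n,a): cv2.imwrite('pics/'+n+'.png',a[...,::-1])
E
python3 - <<'E'
from h import *
print(readout.sense(), ctrl.hold_point_z)
ims=[]
for n in('side','top'):
    p,d=cams.capture(n); ims.append(p); np.savez(f'{n}0.npz',p=p,d=d); W=cloud(n,d)
    K,D,R,t=cam(n); print(n,'campos',-R.T@t,'axis',R[2])
    for o in('crate','door','turnbutton','gauge','handle_grip','casing_mouth','rail','fin_grip'):
        for r in spotter.regions_of(n,o)[:2]:
            m=r['pixels']; print(o,round(r['conf'],2),np.round(r['extent']),m.sum(),np.round(np.nanmedian(W[m],0)))
    save(n+'0',p)
E
```

```text
pics
{'time_s': 0.0, 'joints': array([ 8.83579445e-01,  3.13478006e-01,  1.49847936e+00,  2.30104177e-05,
        1.33099583e+00, -2.23369088e-01]), 'dq': array([ 0.00065912, -0.00123007,  0.00258396,  0.00091737, -0.00053102,
        0.00110175]), 'tau': array([ 1.60817071e-04, -4.12271583e+01, -2.59741008e+01, -2.17589582e-04,
        4.08734384e-03, -2.65827322e-05]), 'eef_pos': array([234.69670422, 469.31777413, 230.70483571]), 'ee_rot': array([-3.09167049e-04,  2.29852948e-01,  9.73225133e-01, -6.06057141e-04]), 'force': array([0.29411105, 0.04629862, 0.34708574]), 'wrist_torque': array([ 0.06896604,  0.02110834, -0.0358591 ]), 'grip_width': 0.9993812672450894} 18.700000000000003
side campos [-100.82093446 1115.84665482  943.28027327] axis [ 0.43702993 -0.73222851 -0.52234687]
crate 0.85 [287. 198. 105.  92.] 4567 [675.  75. 143.]
door 0.94 [310. 204.  20.  37.] 512 [613.   5.  95.]
turnbutton 0.43 [319. 161.  26.  16.] 181 [ 635. -118.  214.]
handle_grip 0.34 [309. 207.  16.  35.] 405 [614.   4.  88.]
casing_mouth 0.74 [309. 205.  19.  35.] 437 [614.   2.  88.]
top campos [ 350
[... 186 characters left out ...]
 221.]
door 0.62 [346. 203.  58.  54.] 1091 [602. -50. 173.]
door 0.46 [421. 281.  49.  31.] 967 [ 384. -337.   39.]
turnbutton 0.54 [366. 178.  15.  13.] 96 [ 637. -115.  239.]
gauge 0.74 [459. 258.  21.  14.] 206 [ 469. -432.   67.]
gauge 0.19 [344. 203.  58.  52.] 1197 [603. -50. 172.]
handle_grip 0.48 [329. 221.   9.  17.] 94 [518. -39. 173.]
casing_mouth 0.88 [344. 205.  56.  49.] 1141 [602. -54. 173.]
casing_mouth 0.71 [373. 183.  26.  24.] 208 [ 635. -127.  214.]
rail 0.82 [341. 193. 139.  75.] 1212 [551. -58. 256.]
rail 0.58 [357. 164. 139. 124.] 8148 [672. -94. 200.]
fin_grip 0.71 [371. 181.  24.  23.] 194 [ 635. -125.  215.]
fin_grip 0.32 [329. 276.  69.  58.] 2684 [363. -46.  22.]
```

```bash
python3 - <<'E'
from h import *
z=np.load('top0.npz');W=cloud('top',z['d'])
zz=W[...,2]
v,u=np.mgrid[0:400,0:640]
box=(abs(u-355)<90)&(abs(v-165)<75)
top=box&(abs(zz-200)<4)
P=W[top][:,:2].astype(np.float32)
print('toprect',cv2.minAreaRect(P),len(P))
# rail bar: high points in front of crate
r=box&(zz>245)&(zz<266)&(W[...,0]<590)
Q=W[r]; l=cv2.fitLine(Q[:,:2].astype(np.float32),cv2.DIST_HUBER,0,.01,.01).ravel(); print('rail',len(Q),l,np.median(Q,0),np.ptp((Q[:,:2]-l[2:])@l[:2]))
yaw0=np.arctan2(-l[0]*np.sign(l[1]),abs(l[1])); print('yaw',yaw0)
# edges of the top in the rotated frame
for yaw in(yaw0,):
    c,s=np.cos(yaw),np.sin(yaw); Rz=np.array([[c,-s],[s,c]]); L=P@Rz
    print('top local pct',np.percentile(L,[.2,1,2,50,98,99,99.8],axis=0).round(1).T)
    Lr=Q[:,:2]@Rz; print('rail local',np.percentile(Lr,[1,50,99],axis=0).round(1).T)
p=z['p'][90:300,220:500]; save('topc',cv2.resize(p,None,fx=2.8,fy=2.8,interpolation=cv2.INTER_CUBIC))
p=np.load('side0.npz')['p'][120:290,200:430]; save('sidec',cv2.resize(p,None,fx=3.4,fy=3.4,interpolation=cv2.INTER_CUBIC))
E
```

```text
toprect ((717.827880859375, -84.2325439453125), (360.7451477050781, 240.78343200683594), 79.96355438232422) 6295
rail 998 [ 1.5911630e-01  9.8725986e-01  5.3979901e+02 -5.2953510e+01] [540.77471116 -77.11637318 256.46756346] 370.9091239928097
yaw -0.15979548
top local pct [[ 620.   621.9  623.4  712.8  837.8  839.7  841.8]
 [-148.8 -146.3 -143.3   14.9  202.8  206.7  209.8]]
rail local [[ 531.9  541.4  612.9]
 [-146.7    8.6  214.7]]
```

View pics/topc.png

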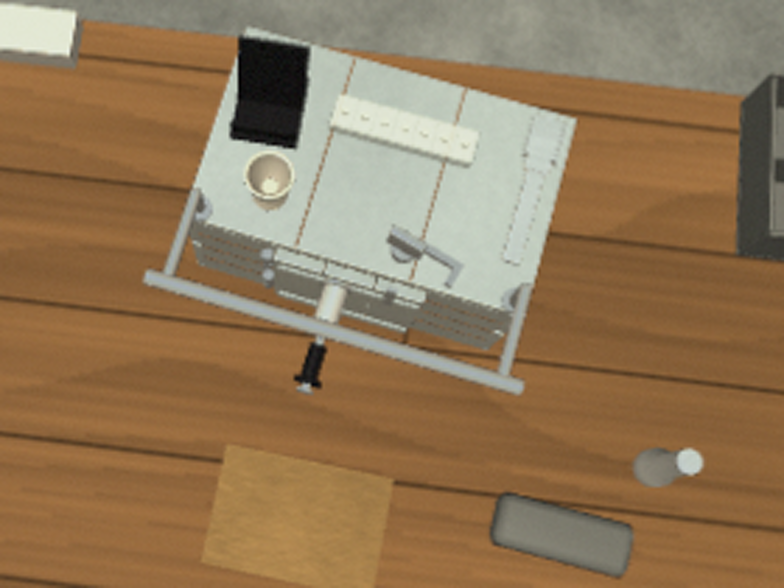

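View pics/sidec.png

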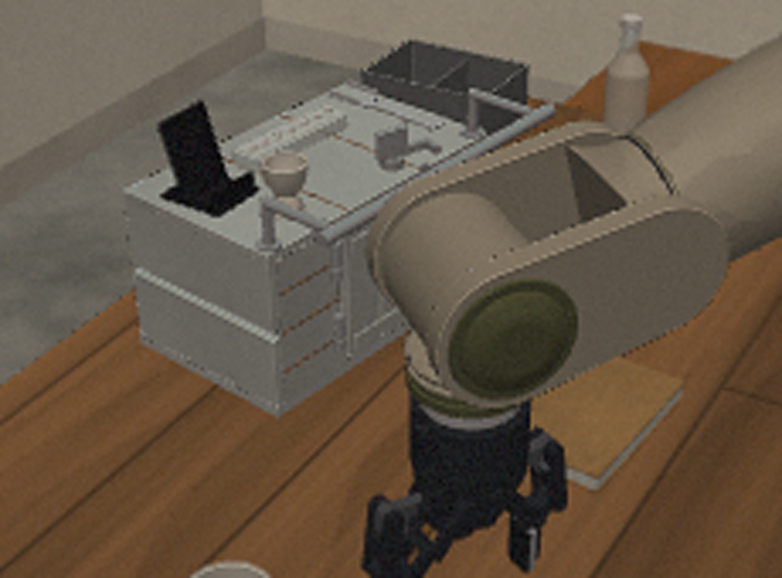

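```bash
cat >> h.py <<'E'
def loc(dx,dy,dz,q=None):
    "world shift -> tool axes cm, current orientation"
    from scipy.spatial.transform import Rotation as Ro
    q=readout.sense()['ee_rot'] if q is None else q
    return (Ro.from_quat(q,scalar_first=True).as_matrix().T@np.array([dx,dy,dz])/10).round(2)
def c2w(x,y,z=0):
    c,s=np.cos(YAW),np.sin(YAW); return np.array([OX+c*x-s*y,OY+s*x+c*y,z])
def w2c(P):
    P=np.asarray(P,float); d=P[...,:2]-[OX,OY]; c,s=np.cos(YAW),np.sin(YAW)
    return np.stack([c*d[...,0]+s*d[...,1],-s*d[...,0]+c*d[...,1],P[...,2]],-1)
E
python3 - <<'E'
from h import *; import h
z=np.load('top0.npz');W=cloud('top',z['d']); v,u=np.mgrid[0:400,0:640]
box=(abs(u-355)<90)&(abs(v-165)<75); zz=W[...,2]
r=box&(zz>248)&(zz<266); Q=W[r]
c,s=np.cos(-.16),np.sin(-.16); Lx=Q[:,0]*c+Q[:,1]*s
Q=Q[abs(Lx-np.median(Lx))<12]
l=cv2.fitLine(Q[:,:2].astype(np.float32),cv2.DIST_HUBER,0,.01,.01).ravel(); t=(Q[:,:2]-l[2:])@l[:2]
yaw=np.arctan2(-l[0]*np.sign(l[1]),abs(l[1])); mid=l[2:]+l[:2]*(t.max()+t.min())/2
c,s=np.cos(yaw),np.sin(yaw); O=mid+190*np.array([c,s]); print('rail-based',yaw,O,np.ptp(t))
# crate-top
P=W[box&(abs(zz-200)<4)][:,:2]; L=P@np.array([[c,-s],[s,c]]); lo,hi=np.percentile(L,[.3,99.7],axis=0); m=(lo+hi)/2
print('top-based',np.array([[c,-s],[s,c]])@m,hi-lo)
O=(O+np.array([[c,-s],[s,c]])@m)/2
open('h.py','a').write(f'OX,OY,YAW={O[0]:.1f},{O[1]:.1f},{yaw:.4f}\n')
h.OX,h.OY,h.YAW=O[0],O[1],yaw
C=w2c(W)
f=(abs(C[...,0]+80)<40)&(abs(C[...,1]+45)<40)&(zz>238)&(zz<252); print('fin',f.sum(),np.nanmedian(C[f],0),np.nanmin(C[f],0),np.nanmax(C[f],0))
g=(C[...,0]<-180)&(C[...,0]>-260)&(abs(C[...,1]-10)<25)&(zz>150)&(zz<190); G=C[g]; print('handle',len(G)); print(np.round(G[np.argsort(G[:,0])],0).astype(int).tolist()[::3])
t=(abs(C[...,1]+45)<12)&(abs(C[...,0]+126)<8)&(zz>205); print('tongue',np.nanmedian(C[t],0))
T=c2w(-80,-45,217);print(T,'shift tool cm',loc(*(T-[234.9,469.5,231.3])))
E
```

```text
rail-based -0.16809747 [726.29206286 -84.64831375] 370.879558900655
top-based [726.5280797  -86.13161558] [220.08184575 357.82145768]
fin 61 [-80.92718371 -45.45238109 245.15851902] [-89.10075483 -63.11702671 238.23666481] [-72.48352678 -25.86112936 250.32618469]
handle 129
[[-241, 18, 161], [-241, 12, 172], [-241, 9, 177], [-239, 16, 174], [-237, 10, 167], [-235, 11, 172], [-232, 24, 172], [-232, 6, 184], [-232, 18, 159], [-232, 18, 178], [-231, 4, 180], [-230, 24, 172], [-229, 1, 172], [-228, 16, 176], [-226, 11, 174], [-225, 8, 172], [-223, 3, 173], [-221, 6, 173], [-220, 12, 175], [-219, 7, 174], [-218, 4, 172], [-216, 17, 176], [-215, 5, 171], [-214, 9, 176], [-213, 15, 177], [-212, 3, 173], [-210, 18, 170], [-208, 13, 171], [-206, 14, 175], [-206, 17, 168], [-204, 8, 174], [-203, 15, 172], [-201, 9, 174], [-200, 6, 170], [-199, 10, 175], [-197, 19, 166], [-195, 2, 167], [-195, 17, 175], [-193, 12, 175], [-192, 18, 171], [-190, 12, 170], [-187, 13, 171], [-184, 14, 168]]
tongue [-127.61041724  -44.85601683  216.70112094]
[ 640.0088686 -116.3711296  217.       ] shift tool cm [-62.44 -34.27   1.43]
```

Request:
step_arm:
  plan: "0 0 -5 0 100; 0 0 -10 0 100; -3 -1.65 -11 8 60; -7 -3.84 -11 16 60; -11 -6.04 -11 24 60; -15 -8.23 -11 32 60; -19 -10.43 -11 40 60; -23 -12.62 -11 48 60; -27 -14.82 -11 56 60; -31 -17.01 -11 64 60"

```text
time_s: 1.9
eef_pos: [436.7, 177.0, 341.5]
ee_rot: [0.0, 0.713, 0.701, 0.0]
force: [1.5, 1.0, -0.3]
grip_width: 0.602
```

```bash
python3 - <<'E'
from h import *
s=readout.sense();print(s['eef_pos'],s['ee_rot'],s['joints'],s['grip_width']);T=c2w(-80,-45,217);print(T,loc(*(T-s['eef_pos'])))
E
```

```text
[436.72706897 176.98408339 341.47580834] [1.06531259e-04 7.12698190e-01 7.01470773e-01 1.83370709e-04] [1.35617702e-01 1.35020341e-01 1.43685682e+00 4.88957006e-05
 1.56929418e+00 1.51495772e-01] 0.6024063630728003
[ 639.99872074 -116.38094484  217.        ] [-29.01  20.79  12.45]
```

Request:
step_arm:
  plan: "-3.5 2.5 0 3 60; -7.2 5.2 0 6 60; -11 7.9 0 9 60; -14.8 10.6 0 9 60; -18.6 13.3 0 9 60; -22.4 16 0 9 60; -26 18.6 0 9 60; -29 20.8 0 9 60; -29 20.8 4 9 60; -29 20.8 7 9 60"

```text
time_s: 2.9
eef_pos: [641.5, -114.5, 269.1]
ee_rot: [-0.0, 0.764, 0.645, -0.0]
force: [0.8, 0.0, -0.9]
grip_width: 0.597
```

```bash
python3 - <<'E'
from h import *
s=readout.sense();print(s['eef_pos'],s['ee_rot'],s['joints']);T=c2w(-80,-45,218);print(loc(*(T-s['eef_pos'])))
p,d=cams.capture('side');save('side1',cv2.resize(p[90:260,200:430],None,fx=3.4,fy=3.4,interpolation=cv2.INTER_CUBIC))
E
```

```text
[ 641.48403813 -114.5019069   269.05239933] [-2.62017219e-04  7.64125966e-01  6.45066992e-01 -1.25080622e-04] [-3.56089707e-01  5.89714018e-01  9.87920697e-01  3.95789298e-05
  1.56453727e+00 -1.87515613e-01]
[-0.21 -0.11  5.11]
```

View pics/side1.png

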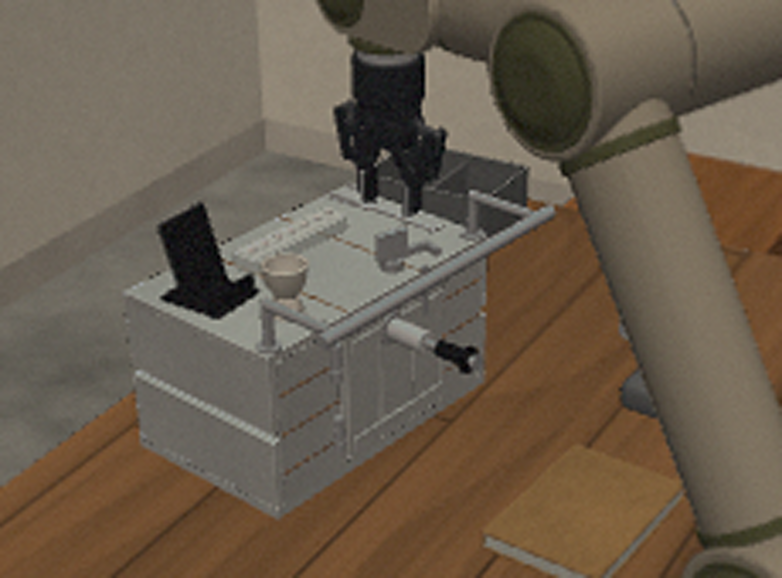

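The side view shows the open jaws above the fin (around pixel 390,200), spread along crate x. The fin is at (390,248), the gauge handle at (460,355) and clear to view. Next I go down and grip.

Request:
step_arm:
  plan: "-0.2 -0.1 2 0 45; -0.2 -0.1 4 0 45; -0.2 -0.1 5 0 45; -0.2 -0.1 5.1 0 45; -0.2 -0.1 5.1 0 0; -0.2 -0.1 5.1 0 0; -0.2 -0.1 5.1 0 0; -0.2 -0.1 5.1 0 0; -0.2 -0.1 5.1 0 0; -0.2 -0.1 5.1 0 0"
  grip_force: 40

```text
time_s: 3.95
eef_pos: [639.2, -115.5, 221.7]
ee_rot: [0.0, 0.764, 0.645, -0.001]
force: [-6.3, -0.6, 2.2]
grip_width: 0.103
```

Request:
step_arm:
  plan: "0 0 0 7 0; 0 0 0 15 0; 0 0 0 23 0; 0 0 0 31 0; 0 0 0 39 0; 0 0 0 47 0; 0 0 0 55 0; 0 0 0 63 0; 0 0 0 71 0; 0 0 0 77 0"

```text
time_s: 4.95
eef_pos: [637.7, -113.8, 221.6]
ee_rot: [-0.001, 1.0, 0.028, -0.003]
force: [-16.6, 7.8, 7.3]
grip_width: 0.108
```

Request:
step_arm:
  plan: "0 0 0 4 0; 0 0 0 8 0; 0 0 0 12 0; 0 0 0 13.5 0; 0 0 0 13.5 0; 0 0 0 13.5 0; 0 0 0 13.5 0"

```text
time_s: 5.65
eef_pos: [637.8, -113.3, 221.7]
ee_rot: [-0.001, 0.996, -0.087, -0.003]
force: [-16.7, 8.7, 6.3]
grip_width: 0.109
```

```bash
python3 - <<'E'
from h import *
s=readout.sense();print(s['force'],s['wrist_torque'],s['joints'])
p,d=cams.capture('side');save('side2',cv2.resize(p[90:260,200:430],None,fx=3.4,fy=3.4,interpolation=cv2.INTER_CUBIC))
E
```

```text
[-16.70148216   8.68655268   6.30658798] [ 1.46802932  2.72837895 -0.08196513] [-3.56716095e-01  6.02643294e-01  1.08720787e+00  9.23238134e-04
  1.45822095e+00  1.38878824e+00]
```

View pics/side2.png

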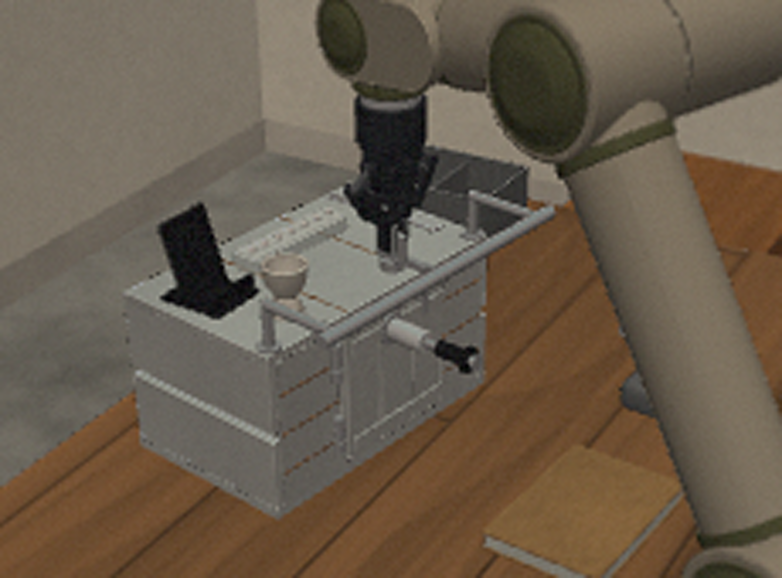

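The hook now points forward over the door (near 430,265) and the fin is turned. I'll release and lift.

Request:
step_arm:
  plan: "0 0 0 0 15; 0 0 0 0 40; 0 0 0 0 40; 0 0 -3 0 40; 0 0 -7 0 40; 0 0 -11 0 40; 0 0 -15 0 40; 0 0 -18 0 40; 0 0 -18 0 40"

```text
time_s: 6.6
eef_pos: [640.2, -115.4, 405.1]
ee_rot: [0.001, 0.996, -0.088, 0.004]
force: [-0.2, -0.7, 0.2]
grip_width: 0.396
```

```bash
python3 - <<'E'
from h import *
s=readout.sense();print(s['eef_pos'],s['ee_rot'],s['force'],s['joints']); T=c2w(-80,-45,400)
d=T-s['eef_pos'];d[2]=0;print('outward 10cm',loc(*(c2w(10,0)-c2w(-90,0))))
E
```

```text
[ 640.19000417 -115.39428349  405.08247225] [ 0.00119221  0.99612357 -0.08785537  0.00422358] [-0.17759406 -0.65437577  0.16370019] [-3.58067641e-01  6.08293168e-01  6.14482746e-01 -4.67153887e-05
  1.91003957e+00  1.38865221e+00]
outward 10cm [10.   -0.08  0.09]
```

Request:
step_arm:
  plan: "3 0 0 0 40; 6 0 0 0 40; 9 0 0 0 40; 12 0 0 0 40; 15 0 0 0 40; 18 0 0 0 40; 21 0 0 0 40; 24 0 0 0 40; 27 0 0 0 40; 30 0 0 0 40"

```text
time_s: 7.6
eef_pos: [741.7, -133.0, 327.8]
ee_rot: [0.001, 0.996, -0.088, 0.015]
force: [-0.2, 0.2, -0.1]
grip_width: 0.399
```

```bash
python3 - <<'E'
from h import *
from scipy.spatial.transform import Rotation as Ro
s=readout.sense();print(s['eef_pos'],s['joints']); print(Ro.from_quat(s['ee_rot'],scalar_first=True).as_matrix().round(3), w2c(s['eef_pos']))
E
```

```text
[ 741.72238195 -133.01490973  327.78030662] [-0.33397913  0.95693444  0.18758994  0.00499015  1.967615    1.41463235]
[[ 0.984 -0.175  0.029]
 [-0.175 -0.985 -0.005]
 [ 0.03   0.    -1.   ]] [ 23.07282789 -44.38017159 327.78030662]
```

Request:
step_arm:
  plan: "5 0 -5 0 40; 10 0 -10 0 40; 15 0 -15 0 40; 20 0 -20 0 40; 30 0 -30 0 40; 40 0 -40 0 40; 50 0 -50 0 40; 60 0 -60 0 40; 80 0 -80 0 40; 100 0 -100 0 40"

```text
time_s: 8.6
eef_pos: [700.2, -125.3, 412.1]
ee_rot: [0.003, 0.996, -0.088, 0.029]
force: [0.1, 0.0, 0.6]
grip_width: 0.401
```

```bash
cat > st.py <<'E'
from h import *
from scipy.spatial.transform import Rotation as Ro
s=readout.sense();M=Ro.from_quat(s['ee_rot'],scalar_first=True).as_matrix()
print('t',s['time_s'],s['eef_pos'].round(1),'crate',w2c(s['eef_pos']).round(1),'q',s['joints'].round(3),'F',s['force'].round(1),'w',round(s['grip_width'],3))
print('toolz',M[:,2].round(3),'tooly deg',np.degrees(np.arctan2(M[1,1],M[0,1])).round(2),'tilt',np.degrees(np.arccos(-M[2,2])).round(2))
E
python3 st.py
```

```text
t 8.6 [ 700.2 -125.3  412.1] crate [-19.1 -43.7 412.1] q [-0.345  0.839  0.187  0.011  2.058  1.407] F [0.1 0.  0.6] w 0.401
toolz [ 0.057 -0.01  -0.998] tooly deg -100.08 tilt 3.31
```

Request:
step_arm:
  plan: "-3 -0.6 0 0 50; -6 -1.2 0 0 50; -9 -1.8 0 0 50; -12 -2.4 0 0 50; -15 -3 0 0 50; -18 -3.6 0 0 50; -21 -4.2 0 0 50; -24 -4.8 0 0 50; -25 -5.4 0 0 50; -25 -5.4 0 0 50"

```text
time_s: 9.6
eef_pos: [463.8, -27.8, 398.0]
ee_rot: [0.003, 0.996, -0.087, 0.03]
force: [-0.5, -1.0, -0.2]
grip_width: 0.505
```

```bash
cat >> st.py <<'E'
import sys
if len(sys.argv)>3:
    T=c2w(*map(float,sys.argv[1:4])); print('to target tool cm',loc(*(T-s['eef_pos'])))
E
python3 st.py -255 10 300
python3 - <<'E'
from h import *
p,d=cams.capture('top');np.savez('top1.npz',p=p,d=d)
q,e=cams.capture('side');np.savez('side1.npz',p=q,d=e)
a=cv2.resize(p[120:260,270:450],(780,600),interpolation=cv2.INTER_CUBIC);save('top1',a)
W=cloud('side',e);C=w2c(W);z=C[...,2]
g=(C[...,0]<-180)&(C[...,0]>-260)&(abs(C[...,1]-10)<25)&(z>140)&(z<190); G=C[g]; print('side handle',len(G)); print(np.round(G[np.argsort(G[:,0])],0).astype(int).tolist()[::4])
E
```

```text
t 9.6 [463.8 -27.8 398. ] crate [-268.5   12.8  398. ] q [-0.318  0.08   1.358  0.008  1.645  1.429] F [-0.5 -1.  -0.2] w 0.505
toolz [ 0.058 -0.011 -0.998] tooly deg -100.04 tilt 3.4
to target tool cm [0.77 0.27 9.86]
side handle 87
[[-246, 17, 167], [-243, 18, 162], [-242, 17, 165], [-241, 10, 166], [-237, 16, 171], [-235, 14, 181], [-234, 18, 154], [-233, 17, 178], [-233, 22, 176], [-232, 21, 171], [-231, 14, 172], [-224, 17, 174], [-221, 13, 176], [-220, 22, 167], [-213, 20, 168], [-209, 15, 176], [-208, 19, 173], [-204, 20, 172], [-200, 15, 173], [-197, 23, 175], [-195, 14, 174], [-185, 18, 164]]
```

View pics/top1.png

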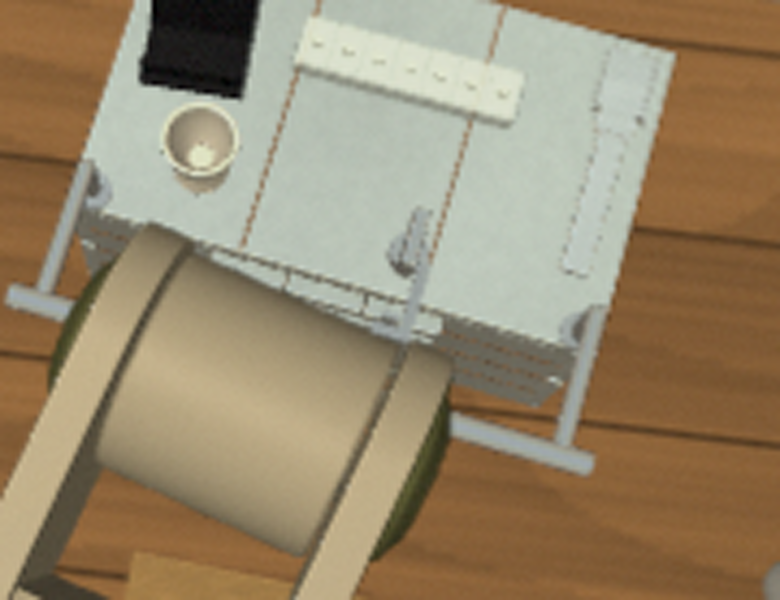

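The top view shows the hook straight forward, its cross piece at the tongue (about 405,325): latched. Now I go down in front of the handle.

Request:
step_arm:
  plan: "1.2 0.2 4 0 55; 1.2 0.2 8 0 55; 1.2 0.2 12 0 55; 1.2 0.2 16 0 55; 1.2 0.2 20 0 55; 1.2 0.2 22 0 55; 1.2 0.2 24 0 55; 1.2 0.2 25 0 55; 1.2 0.2 25.5 0 55; 1.2 0.2 25.5 0 55"

```text
time_s: 10.7
eef_pos: [490.6, -35.3, 143.0]
ee_rot: [0.003, 0.996, -0.088, 0.028]
force: [0.4, -0.0, 0.4]
grip_width: 0.547
```

```bash
python3 st.py -237 10.5 142
python3 - <<'E'
from h import *
q,e=cams.capture('side');np.savez('side2.npz',p=q,d=e)
save('side3',cv2.resize(q[120:230,270:410],(760,597),interpolation=cv2.INTER_CUBIC))
E
```

```text
t 10.7 [490.6 -35.3 143. ] crate [-240.9    9.9  143. ] q [-0.315  0.303  1.76   0.009  1.022  1.427] F [ 0.4 -0.   0.4] w 0.547
toolz [ 0.056 -0.01  -0.998] tooly deg -100.08 tilt 3.28
to target tool cm [ 0.38 -0.06  0.12]
```

View pics/side3.png

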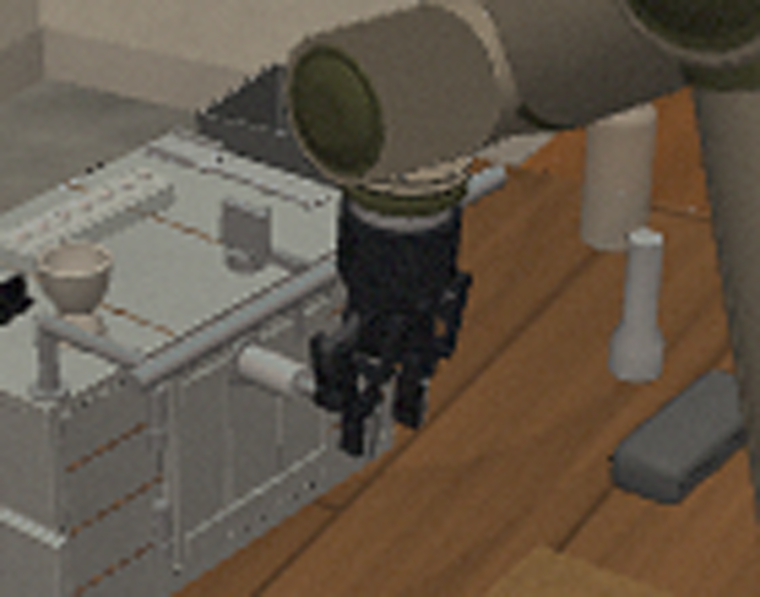

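The gripper straddles the handle's front (around 355,400), with its body just in front of the rail. I'll slide in a little and close gently.

Request:
step_arm:
  plan: "0.2 0 0 0 55; 0.4 0 0 0 55; 0.5 0 0 0 55; 0.5 0 0 0 55"

```text
time_s: 11.15
eef_pos: [495.4, -36.1, 143.8]
ee_rot: [0.003, 0.996, -0.088, 0.029]
force: [-0.5, 0.3, 0.5]
grip_width: 0.55
```

Request:
step_arm:
  plan: "0 0 0 0 0; 0 0 0 0 0; 0 0 0 0 0; 0 0 0 0 0; 0 0 0 0 0; 0 0 0 0 0; 0 0 0 0 0; 0 0 0 0 0"
  grip_force: 70

```text
time_s: 11.95
eef_pos: [495.7, -33.6, 144.2]
ee_rot: [0.0, 0.996, -0.088, 0.03]
force: [2.7, 14.9, 6.2]
grip_width: 0.313
```

```bash
python3 st.py -237 10.5 142
```

```text
t 11.95 [495.7 -33.6 144.2] crate [-236.1   12.4  144.2] q [-0.311  0.311  1.746  0.015  1.027  1.429] F [ 2.7 14.9  6.2] w 0.313
toolz [ 0.059 -0.006 -0.998] tooly deg -100.08 tilt 3.39
to target tool cm [-0.1   0.2   0.21]
```

Request:
step_arm:
  plan: "0 -0.25 0 0 0; 0 -0.25 0 0 0; -0.2 -0.25 0 0 0; -0.4 -0.25 0 0 0; -0.6 -0.25 0 0 0; -0.8 -0.25 0 0 0; -1 -0.25 0 0 0; -1 -0.25 0 0 0; -1 -0.25 0 0 0"
  grip_force: 100

```text
time_s: 12.85
eef_pos: [487.1, -31.6, 144.2]
ee_rot: [0.002, 0.996, -0.088, 0.031]
force: [4.2, 3.8, 7.3]
grip_width: 0.299
```

```bash
cat > fl.py <<'E'
from h import *
s=readout.sense(); c,n=np.cos(YAW),np.sin(YAW); f=s['force']; print('F crate',round(f[0]*c+f[1]*n,1),round(-f[0]*n+f[1]*c,1),round(f[2],1))
E
python3 st.py; python3 fl.py
```

```text
t 12.85 [487.1 -31.6 144.2] crate [-244.9   13.   144.2] q [-0.31   0.292  1.773  0.011  1.016  1.432] F [4.2 3.8 7.3] w 0.299
toolz [ 0.061 -0.01  -0.998] tooly deg -100.12 tilt 3.56
F crate 3.5 4.5 7.3
```

Request:
step_arm:
  plan: "-0.2 0 0 0 0; -0.4 0 0 0 0; -0.6 0 0 0 0; -0.8 0 0 0 0; -1 0 0 0 0; -1.2 0 0 0 0; -1.4 0 0 0 0; -1.5 0 0 0 0; -1.5 0 0 0 0; -1.5 0 0 0 0"

```text
time_s: 13.85
eef_pos: [473.5, -29.2, 144.1]
ee_rot: [0.002, 0.996, -0.088, 0.033]
force: [6.8, 4.3, 9.2]
grip_width: 0.297
```

```bash
python3 st.py; python3 fl.py
```

```text
t 13.85 [473.5 -29.2 144.1] crate [-258.8   13.1  144.1] q [-0.315  0.262  1.814  0.012  1.001  1.427] F [6.8 4.3 9.2] w 0.297
toolz [ 0.065 -0.011 -0.998] tooly deg -100.13 tilt 3.75
F crate 5.9 5.4 9.2
```

```bash
python3 - <<'E'
from h import *
q,e=cams.capture('side');np.savez('side4.npz',p=q,d=e)
print(proj('side',[c2w(x,10,165) for x in(-174,-196,-214,-232)]).round(1))
save('side4',cv2.resize(q[165:215,300:366],(792,600),interpolation=cv2.INTER_CUBIC))
E
```

```text
[[325.1 190. ]
 [329.9 192. ]
 [333.9 193.6]
 [337.9 195.3]]
```

View pics/side4.png

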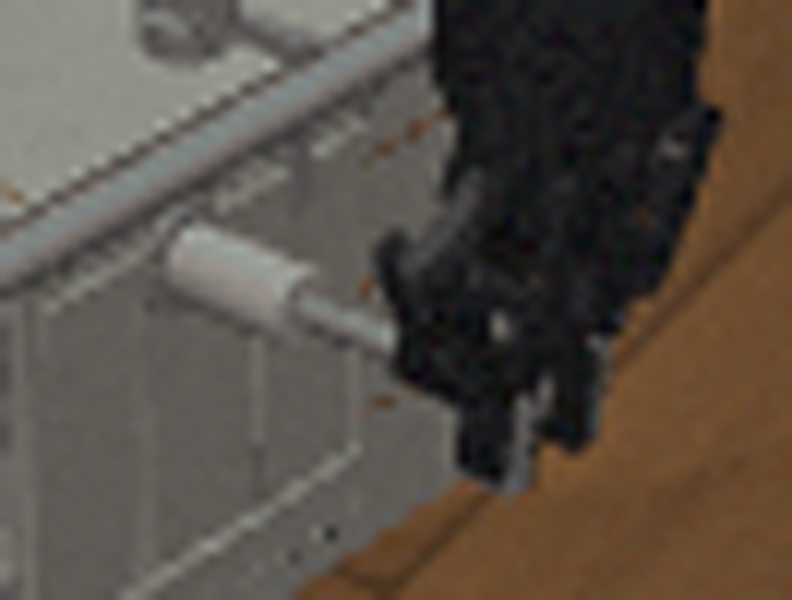

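The rod is out of the mouth (crop 295,305) up to (400,345), with no ring showing yet, so the grip is holding. I'll keep pulling slowly.

Request:
step_arm:
  plan: "-0.2 0 0 0 0; -0.4 0 0 0 0; -0.6 0 0 0 0; -0.8 0 0 0 0; -1 0 0 0 0; -1.2 0 0 0 0; -1.4 0 0 0 0; -1.6 0 0 0 0; -1.6 0 0 0 0; -1.6 0 0 0 0"

```text
time_s: 14.9
eef_pos: [458.9, -26.7, 143.9]
ee_rot: [0.003, 0.995, -0.088, 0.034]
force: [11.5, 3.8, 11.7]
grip_width: 0.299
```

```bash
python3 st.py; python3 fl.py;  python3 - <<'E'
from h import *
ims=[cams.capture('side')[0].astype(float) for _ in range(4)]; q=np.mean(ims,0).astype(np.uint8)
print(proj('side',[c2w(x,10,165) for x in(-174,-178,-188,-214,-252)]).round(1))
save('side5',cv2.resize(q[175:210,308:354],(788,600),interpolation=cv2.INTER_CUBIC))
E
```

```text
t 14.9 [458.9 -26.7 143.9] crate [-273.5   13.1  143.9] q [-0.32   0.23   1.857  0.013  0.987  1.421] F [11.5  3.8 11.7] w 0.299
toolz [ 0.068 -0.011 -0.998] tooly deg -100.14 tilt 3.95
F crate 10.7 5.7 11.7
[[325.1 190. ]
 [326.  190.4]
 [328.2 191.3]
 [333.9 193.6]
 [342.5 197.1]]
```

View pics/side5.png

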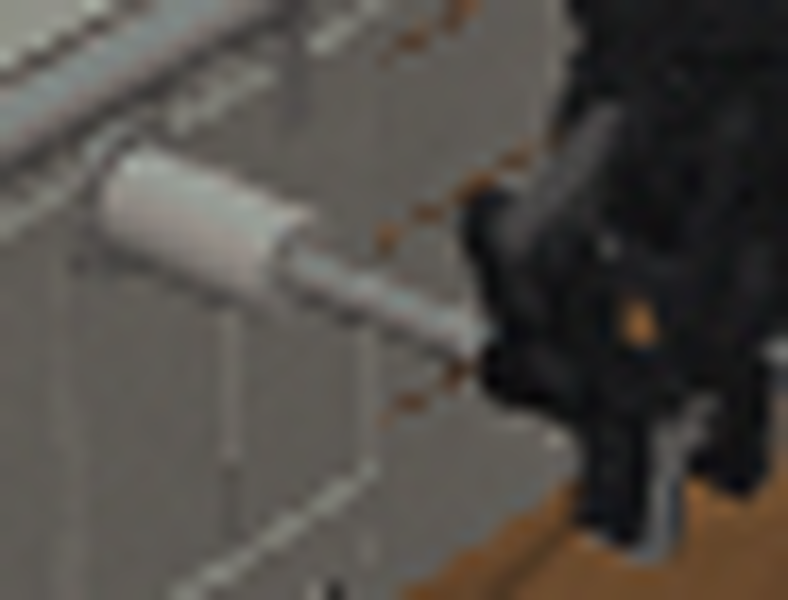

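The rod is well out and there's no ring at the mouth (285,265) yet; force 10.7 N suggests about 35–37 mm. I'll pull 5 mm more and hold.

Request:
step_arm:
  plan: "-0.1 0 0 0 0; -0.2 0 0 0 0; -0.3 0 0 0 0; -0.4 0 0 0 0; -0.5 0 0 0 0; -0.5 0 0 0 0; -0.5 0 0 0 0"

```text
time_s: 15.8
eef_pos: [454.4, -26.0, 143.8]
ee_rot: [0.003, 0.995, -0.088, 0.035]
force: [12.4, 4.0, 12.6]
grip_width: 0.298
```

```bash
python3 st.py; python3 fl.py;  python3 - <<'E'
from h import *
ims=[cams.capture('side')[0].astype(float) for _ in range(6)]; q=np.mean(ims,0).astype(np.uint8)
save('side6',cv2.resize(q[175:210,308:354],(788,600),interpolation=cv2.INTER_CUBIC))
E
python3 fl.py
```

```text
t 15.8 [454.4 -26.  143.8] crate [-278.1   13.1  143.8] q [-0.322  0.22   1.87   0.013  0.982  1.419] F [12.4  4.  12.6] w 0.298
toolz [ 0.069 -0.012 -0.998] tooly deg -100.15 tilt 4.01
F crate 11.6 6.0 12.6
F crate 10.6 5.7 11.6
```

View pics/side6.png

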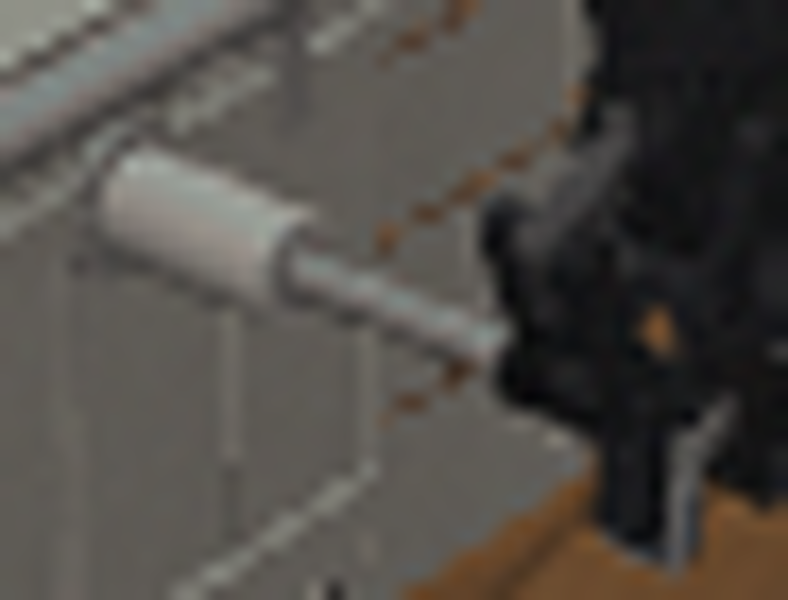

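A dark rim has come out at the mouth (290,258): the first ring is coming clear. From travel I get 40–42 mm, from force about 37–38, and from the picture shift about 39. I'll hold here, then move 2 mm further to sit inside the window and hold again.

Request:
step_arm:
  plan: "0 0 0 0 0; 0 0 0 0 0; 0 0 0 0 0; 0 0 0 0 0; 0 0 0 0 0; 0 0 0 0 0; -0.1 0 0 0 0; -0.2 0 0 0 0; -0.2 0 0 0 0; -0.2 0 0 0 0"

```text
time_s: 17.1
eef_pos: [452.6, -25.6, 143.8]
ee_rot: [0.003, 0.995, -0.088, 0.035]
force: [12.1, 4.0, 14.5]
grip_width: 0.296
```

Request:
step_arm:
  plan: "0 0 0 0 0; 0 0 0 0 0; 0 0 0 0 0; 0 0 0 0 0; 0 0 0 0 0; 0 0 0 0 0; 0 0 0 0 0; 0 0 0 0 0; 0 0 0 0 0; 0 0 0 0 0"

```text
time_s: 18.1
eef_pos: [452.6, -25.6, 143.8]
ee_rot: [0.003, 0.995, -0.088, 0.035]
force: [12.5, 3.6, 13.2]
grip_width: 0.3
```

```bash
python3 st.py; python3 fl.py;  python3 - <<'E'
from h import *
ims=[cams.capture('side')[0].astype(float) for _ in range(6)]; q=np.mean(ims,0).astype(np.uint8)
save('side7',cv2.resize(q[180:204,314:346],(800,600),interpolation=cv2.INTER_CUBIC))
E
python3 fl.py
```

```text
t 18.1 [452.6 -25.6 143.8] crate [-280.    13.1  143.8] q [-0.322  0.216  1.875  0.013  0.981  1.419] F [12.5  3.6 13.2] w 0.3
toolz [ 0.069 -0.012 -0.998] tooly deg -100.15 tilt 4.04
F crate 11.7 5.6 13.2
F crate 10.8 4.8 12.6
```

View pics/side7.png

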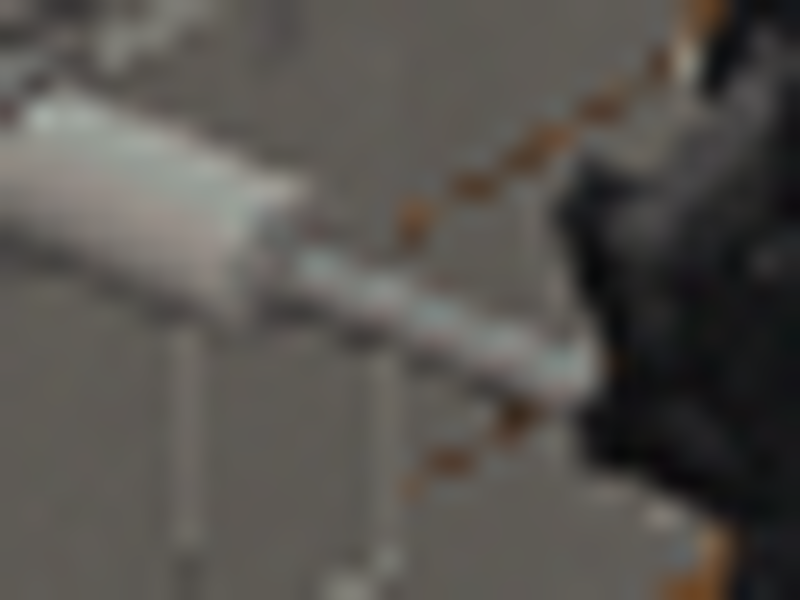

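The ring now shows as a dark band just outside the mouth (255–310, 200–290), with only one ring out. The force reading runs a little low, so I'll hold once more 1 mm further out, still inside the window by every estimate, then ease back.

Request:
step_arm:
  plan: "-0.1 0 0 0 0; -0.1 0 0 0 0; -0.1 0 0 0 0; -0.1 0 0 0 0; -0.1 0 0 0 0; -0.1 0 0 0 0; -0.1 0 0 0 0; -0.1 0 0 0 0; -0.1 0 0 0 0; -0.1 0 0 0 0"

```text
time_s: 19.4
eef_pos: [451.7, -25.5, 143.8]
ee_rot: [0.003, 0.995, -0.088, 0.035]
force: [12.6, 4.7, 12.8]
grip_width: 0.296
```

Request:
step_arm:
  plan: "0 0 0 0 0; 0 0 0 0 0; 0 0 0 0 0; 0 0 0 0 0; 0.3 0 0 0 0; 0.6 0 0 0 0; 0.9 0 0 0 0; 1.2 0 0 0 0; 1.5 0 0 0 0; 1.8 0 0 0 0"

```text
time_s: 20.4
eef_pos: [468.2, -28.3, 144.0]
ee_rot: [0.003, 0.996, -0.088, 0.033]
force: [7.1, 3.8, 9.5]
grip_width: 0.297
```

Request:
step_arm:
  plan: "0.3 0 0 0 0; 0.6 0 0 0 0; 0.9 0 0 0 0; 1.2 0 0 0 0; 1.5 0 0 0 0; 1.7 0 0 0 0; 1.9 0 0 0 0; 2.1 0 0 0 0; 2.1 0 0 0 0; 2.1 0 0 0 0"

```text
time_s: 21.4
eef_pos: [487.3, -31.6, 144.3]
ee_rot: [0.002, 0.996, -0.088, 0.031]
force: [3.9, 4.2, 6.3]
grip_width: 0.299
```

```bash
python3 st.py; python3 fl.py
```

```text
t 21.4 [487.3 -31.6 144.3] crate [-244.7   13.   144.3] q [-0.31   0.292  1.772  0.011  1.016  1.432] F [3.9 4.2 6.3] w 0.299
toolz [ 0.062 -0.01  -0.998] tooly deg -100.13 tilt 3.58
F crate 3.1 4.8 6.3
```

Request:
step_arm:
  plan: "0.2 0 0 0 0; 0.4 0 0 0 0; 0.6 0 0 0 0; 0.8 0 0 0 0; 0.9 0 0 0 0; 0.9 0 0 0 0"

```text
time_s: 22.0
eef_pos: [495.4, -33.0, 144.3]
ee_rot: [0.002, 0.996, -0.088, 0.03]
force: [0.5, 4.7, 5.2]
grip_width: 0.297
```

```bash
python3 st.py; python3 fl.py
```

```text
t 22.0 [495.4 -33.  144.3] crate [-236.5   13.   144.3] q [-0.308  0.31   1.747  0.01   1.025  1.435] F [0.5 4.7 5.2] w 0.297
toolz [ 0.059 -0.009 -0.998] tooly deg -100.12 tilt 3.44
F crate -0.3 4.8 5.2
```

Request:
step_arm:
  plan: "0.1 0 0 0 0; 0.2 0 0 0 0; 0.2 0 0 0 0; 0.2 0 0 0 0"

```text
time_s: 22.4
eef_pos: [497.3, -33.3, 144.4]
ee_rot: [0.002, 0.996, -0.088, 0.03]
force: [1.2, 3.2, 5.2]
grip_width: 0.295
```

```bash
python3 st.py; python3 fl.py
```

```text
t 22.4 [497.3 -33.3 144.4] crate [-234.6   13.   144.4] q [-0.307  0.313  1.742  0.01   1.027  1.435] F [1.2 3.2 5.2] w 0.295
toolz [ 0.059 -0.009 -0.998] tooly deg -100.12 tilt 3.44
F crate 0.7 3.3 5.2
```

Request:
step_arm:
  plan: "0 0 0 0 33; 0 0 0 0 40; 0 0 0 0 55; 0 0 0 0 60; 0 0 0 0 60; -1 0 0 0 60; -3 0 0 0 60; -5 0 0 0 60; -7 0 0 0 60; -7 0 0 0 60"

```text
time_s: 23.4
eef_pos: [425.6, -20.9, 139.3]
ee_rot: [0.002, 0.996, -0.088, 0.028]
force: [0.5, -1.4, -0.0]
grip_width: 0.602
```

Request:
step_arm:
  plan: "0 0 -4 0 60; 0 0 -8 0 60; 0 0 -12 0 60; 0 0 -16 0 60; 0 0 -20 0 60; 0 0 -20 0 60"

```text
time_s: 24.0
eef_pos: [417.8, -19.9, 344.0]
ee_rot: [0.004, 0.996, -0.088, 0.033]
force: [0.5, -0.2, -0.3]
grip_width: 0.6
```

```bash
python3 st.py; python3 - <<'E'
from h import *
q,e=cams.capture('side');p,d=cams.capture('top')
a=cv2.resize(q[100:250,220:400],(720,600),interpolation=cv2.INTER_CUBIC);save('side8',a)
z0=np.load('top0.npz')
W=cloud('side',e);C=w2c(W);z=C[...,2]
g=(C[...,0]<-180)&(C[...,0]>-290)&(abs(C[...,1]-10)<25)&(z>140)&(z<190); print('handle x pct',np.percentile(C[g][:,0],[0,5,25,50]).round(0),g.sum())
E
```

```text
t 24.0 [417.8 -19.9 344. ] crate [-315.2   12.9  344. ] q [-0.335 -0.03   1.607  0.009  1.499  1.411] F [ 0.5 -0.2 -0.3] w 0.6
toolz [ 0.066 -0.013 -0.998] tooly deg -100.07 tilt 3.84
handle x pct [-245. -243. -233. -223.] 91
```

View pics/side8.png

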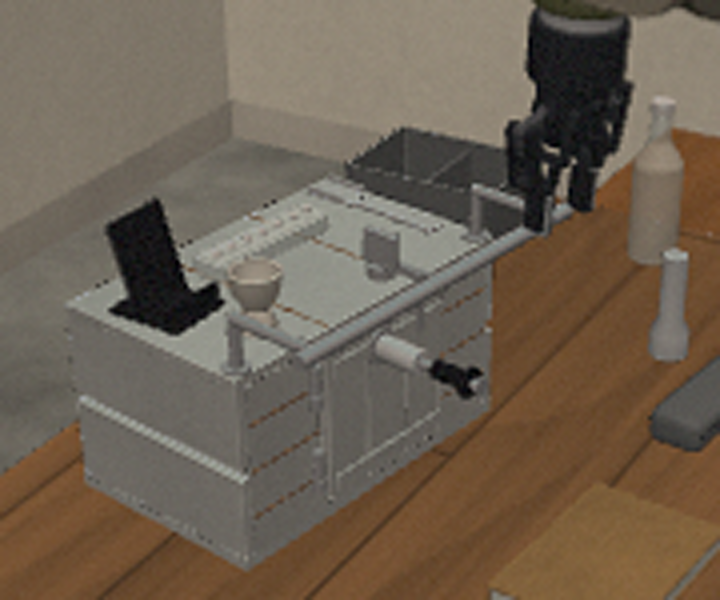

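The gauge is home: its tip is at -245 mm against -246 before. The door is shut, the hook is across, the bystanders look undisturbed and the robot is clear.

```bash
python3 -c "
from h import *
print(workorder.finish_job())"
```

```text
the job is handed in; nothing more can be done
None
```

I turned the turnbutton about 90° so that its hook stands in front of the tongue. I then pulled the gauge to its first ring, held it there for over 2 s, eased it back home over about 2 s, let go and handed the job in at about 24 s.

**Last checks:**
- **Gauge:** The rod tip measures -245 mm in the crate frame, against -246 mm before the pull. The pull force had fallen to about zero before I let go.
- **Latch, door and bystanders:** In the last side picture the hook is across, the door looks shut and the bystanders appear undisturbed. I did not measure the door angle or the bystanders' positions.
- **Robot:** The arm is clear of everything.

**Where things disagreed or fell short:**
- **Gauge extension:** During the hold, tool travel suggested 41–45 mm, minus a few millimetres of handle play. The force suggested about 38–41 mm, and the picture about 40 mm with one dark ring clear of the mouth. All of these lie within 37–46 mm, but I had no direct reading.
- **Approach angle:** The advised 25–45° tilt could not be commanded, because the plan rows have no tilt. I gripped the rim of the handle's flange nearly upright (about 4° of tilt), with the gripper in front of the rail. I saw no sign of touching the rail.
- **Joint range:** While trying to get a tilt by over-reaching, the third joint read 0.187 rad, just under its 0.19 limit. The run carried on normally, but that could count against it.

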